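Pull the stuck cylinder head and hold it over the engine's studs

ROBOT

A 7-joint arm with a two-finger parallel gripper is mounted at the origin on the work surface. World frame = base frame: x ahead of the robot, y to its left, z up, the work surface at z = 0. Lengths are in m, angles in degrees, forces in N, time in s.
With the tool pointing down it reaches from about 0.4 to 0.75 m from the base axis. Payload 19.5 kg.
Tool frame: the origin (TCP) lies at the very end of the fingers, on their centre line; the grasp point (between the pads) lies 19 mm behind it (manip.grip_depth is the distance from the TCP to the grasp point, in m); z points along the fingers, y is the line along which they close (so a half turn about z gives the same grasp; the last joint's range is limited). The gripper opens to 85 mm and grips with 20 to 120 N. Pads are 22 mm wide; open, the fingers measure 114 mm over their backs; the gripper's body (76 mm by 85 mm) begins 54 mm behind the grasp point. The pads swing forward as they close: fully open they stand 13 mm farther back than shut.
Start: joints at [72.783, 40.479, -1.581, 85.061, 1.261, 54.483, -4.326], TCP at [0.147, -0.556, 0.231] pointing down, gripper open.
Joint ranges: [-155.06, 155.06], [-18.47, 123.98], [-90, 86.84], [0, 140.48], [-83.41, 263.41], [0, 116], [-161.91, 161.91]. Speed limits (degrees/s): [108.29, 108.29, 147.25, 147.25, 172.46, 172.46, 172.46].

INTERFACE

Orientations are given as [roll, pitch, yaw] about the fixed x, y, z axes, in that order (R = Rz(yaw) Ry(pitch) Rx(roll)).
In Python, from station import manip gives the robot as it stands. Calls block until the motion is done:
- manip.move_ptp(position, orientation): joint-space move of the TCP to a pose.
- manip.line_to(position, attitude=None, vel=0.15): straight line of the TCP; attitude=None keeps the orientation; vel is the mean speed in m/s.
- manip.move_joints(angles): joint-space move.
- manip.release() and manip.gripper_close(f_grip=None): open the fingers fully, or close them until they stop; f_grip is the grip in N (None keeps the last).
- manip.hold(seconds).
- manip.solve_ik(position, orientation): joint angles nearest the present ones, or None.
- manip.sense(): the state.
- manip.grab_frame(name): name is "scene" or "top" or "wrist"; returns the picture (480x640x3 uint8, red, green, blue); there is no depth.
- manip.get_calibration(name): a dict with "fx", "fy", "cx", "cy" (pixels), "world_to_cam" (4x4, takes a point from world to camera coordinates). Camera axes: x right, y down, z forward; pixel columns grow to the right and rows downward; lengths in m; the calibration is good to about 2 mm. A picture is of the moment at which its call begins: read the wrist's pose just before it. get_calibration takes no time and is no camera call; for the wrist camera it gives the pose at the moment of the call.
A pose or a line that the arm cannot do raises manip.MotionError and nothing moves.
- manip.hand_in(): hands the job in; it is judged then, once.
Trained networks look in the newest picture that a camera, given by its name, has taken for a name from the list of things; names that differ only in an ending like _2 or _b are one class to them, and where a whole thing is asked for, a point or a joint stands for the part that bears it (a point fixed in the world has none). Each returns a list of dicts, best first, with "p" (0 to 1); they miss things now and then, are a little off and sometimes report something else, mostly with a low value. They report only what shows in the picture. A call takes as long as a camera call. They do not tell look-alikes from the thing itself.
- manip.spot_in(camera, label): "point" ([column, row] in pixels, amid what is visible of it).
- manip.cut_out(camera, label): "region" (480x640 bool, what is visible of it) and "point" ([column, row] in pixels, amid what is visible of it).
- manip.mark_of(camera, label): "point" ([column, row] in pixels: a listed point, or the origin of a listed thing).
The state is a dict: "time_s": time; "joints": joint angles; "dq": joint speeds; "tau": joint torques, N m; "tcp_pos": TCP position; "eef_rot": TCP orientation; "contact_force": force on the tool from outside, world axes, zero at the start; "ft_torque": the same for the moment, N m; "gripper_width": finger opening in m; "grasp_force": force on a finger pad.
Only numpy, scipy, OpenCV 4.12 (cv2) and the standard library are available. Lean on these libraries where they do the work, as an engineer would, in place of code of your own. Each camera call takes 0.05 s, during which the arm holds its last target. There are 200 camera calls.

TASK

The cylinder head is still stuck on the two dowels of the worn barrel that is bolted to the boring plate; pull it off and carry it over the clutter to the engine with the four studs. Finish still holding it in the gripper, level and steady, a finger's width above the tips of the studs with its four bolt holes lined up over them, so that I can slip the new gasket in underneath. Do not let the head touch the engine or its studs at any time, and leave the bottle and the spanner where they are.

Things in the scene. Friction and masses are not known exactly. Their poses are not given: they have to be found in the camera images.
- head_mid (a point): aluminium cylinder head, about 0.4 kg, 50 mm tall: plate 96 (x) x 80 (y) x 14 mm, on it five upright fins along x, 84 mm long, 36 mm tall, together 40 mm wide over the outer faces (y +-20 mm): grasp from above across them, along y. Four 10 mm bolt holes at x +-36, y +-28 mm. Same after a half turn. Point: its centre, half-way up, 25 mm above its underside; z up
- worn_top (a point): centre of the top face, 77 mm above the bench, of the worn barrel: grey, finned, 96 x 80 mm, bolted with its 150 x 140 mm boring plate to the bench. The head sits on it, same axes, snug on two sprung dowels 5.5 mm tall in two opposite bolt holes: a straight upward pull of about 10 to 20 N (weight included) frees it. It has no studs
- stud_tips (a point): middle of the engine's four upright studs, at the height of their tips, 203 mm above the bench. The studs are 7 mm thick, at x +-36, y +-28 mm, and rise 30 mm out of the top face of a bare aluminium barrel 96 (x) x 80 (y) mm. x points from the gearbox to the exhaust port; z up
- engine: the engine, fixed to the bench in a timber cradle, does not move; origin on the bench under the middle of its barrel, axes as for the studs. Crankcase below the barrel 108 mm tall; gearbox, 98 mm tall, reaches 180 mm to -x; covers reach 70 mm to either side
- bottle_mid (a point): bystander: clear upright bottle with a blue cap, 60 mm across and 150 mm tall, standing between the worn barrel and the engine; the point is its centre, half-way up
- spanner_grip (a point): bystander: steel spanner 160 mm long lying flat on the bench along its x; a point on its shank
Not all that is in view belongs to the job. Leave any yellow look-alike of the part that bears worn_top alone.

How it is judged (in metres and radians):
On the way:
1. the head is pulled clear of the worn barrel's dowels, held by the fingers (z of head_mid in the frame of worn_top above 0.04 m and contact force between the fingers and head above 1 N), for 0.1 s.
At the end, for the whole second after the job is handed in: the head is in the fingers and still (under 20 mm/s), touches the engine nowhere, its underside is 5 to 28 mm above the stud tips, its centre within 6 mm of the middle of the studs seen from above, its long side within 5 degrees of the barrel's (either way round), and it is level within 5 degrees (contact force between the fingers and head above 1 N and z of head_mid in the frame of stud_tips between 0.03 and 0.053 m and horizontal distance between head_mid and stud_tips below 0.006 m and angle between the x axis of head_mid and the x axis of stud_tips, either way round below 0.09 rad and angle between head_mid's own z axis and vertical below 0.09 rad and contact force between head and engine below 0.1 N and linear speed of head below 0.02 m/s); the arm keeps its last pose, push and grip.
It fails at once if the head touches the engine or its studs (over 2 N) (contact force between head and engine above 2 N).
It fails at once if the bottle or the spanner is moved by more than 30 mm (distance of any of bottle_mid, spanner_grip from where it was at the start of the episode above 0.03 m).
It also fails if it takes over 45 s, if anything falls off the work surface, if the arm or the gripper's body presses on something with over 40 N, if the wrist force passes 120 N, or if a joint passes its speed limit or range.

## Working session

There is one attempt and no reset: what is moved stays moved. The work goes in short steps, each a Python script; the robot and the scene stay as the last script left them, time stands still between calls to the robot, and variables do not carry over. Pictures are saved under pics/ and viewed, at most 10 in all, crops included, and the job is handed in when it is done.

```bash
mkdir -p pics; python3 - <<'E'
from station import manip
import cv2,numpy as np
s=manip.sense();print(s)
for c in("scene","top"):
    im=manip.grab_frame(c);cv2.imwrite(f"pics/{c}0.png",im[:,:,::-1])
    k=manip.get_calibration(c);print(c,k)
    for n in("head_mid","worn_top","stud_tips","engine","bottle_mid","spanner_grip"):
        print(n,[(np.round(d["point"],1),round(d["p"],2)) for d in manip.mark_of(c,n)][:3])
E
```

```text
{'time_s': 0.0, 'joints': array([72.78387612, 40.51191206, -1.58145155, 85.08396502,  1.26043157,
       54.48428818, -4.32564786]), 'dq': array([ 0.12466651, -0.00528167, -0.05744274, -0.01381462, -0.05841658,
        0.05388556, -0.10172306]), 'tau': array([-7.98520286e-04, -8.83233833e+01,  1.23459913e+00, -2.36163265e+01,
        1.69874233e-02,  6.42294282e-03, -3.62265200e-05]), 'tcp_pos': array([ 0.14706437, -0.55559531,  0.23084958]), 'eef_rot': array([-1.79937221e+02,  2.60217191e-03,  1.48263595e+01]), 'contact_force': array([-0.13168897, -0.12447274, -0.20646932]), 'ft_torque': array([-0.03136097,  0.01773133,  0.01248901]), 'grasp_force': 0.0, 'gripper_width': 0.08530888495457346}
scene {'fx': 557.453000548874, 'fy': 557.453000548874, 'cx': 318.7954676462729, 'cy': 240.74979318915175, 'world_to_cam': array([[ 0.7892018 ,  0.61410604, -0.00585634, -0.48233508],
       [ 0.51595476, -0.66817712, -0.53603174, -0.12048878],
       [-0.3330934 ,  0.42001561, -0.84417752,  1.54766001],
       [ 0.        ,  0.        ,  0.        ,  1.        ]])}
head_mid [(array([359.2, 220.1
[... 231 characters left out ...]
.2, 296.5]), 0.56)]
top {'fx': 513.7331957773177, 'fy': 513.7331957773177, 'cx': 321.5341287859238, 'cy': 240.80600169924918, 'world_to_cam': array([[-0.01504455, -0.99960563, -0.02371175,  0.12269225],
       [-0.98077769,  0.01936699, -0.194165  ,  0.5366798 ],
       [ 0.19454765,  0.02033483, -0.98068227,  0.92168831],
       [ 0.        ,  0.        ,  0.        ,  1.        ]])}
head_mid [(array([252.2, 227.6]), 0.59)]
worn_top [(array([134.9, 215.5]), 0.97)]
stud_tips [(array([550.4, 205.1]), 0.97)]
engine [(array([506.8, 232.3]), 0.72)]
bottle_mid [(array([393.5, 182.5]), 0.74), (array([549.8, 207. ]), 0.56), (array([389.4, 283.2]), 0.33)]
spanner_grip [(array([388.9, 279.1]), 0.91)]
```

View pics/scene0.png

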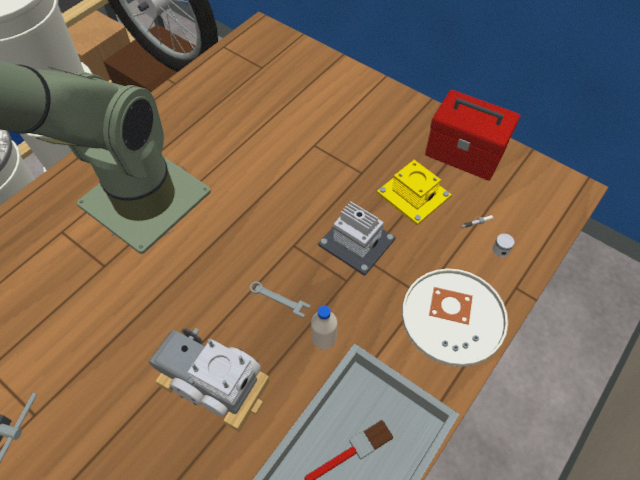

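View pics/top0.png

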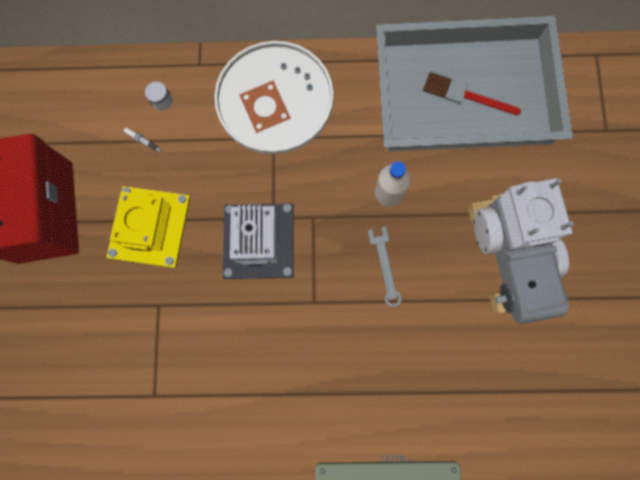

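```bash
cat > h.py <<'E'
from station import manip
import cv2,numpy as np
def ray(k,px,z):
    T=k["world_to_cam"];R=T[:3,:3];o=-R.T@T[:3,3]
    d=R.T@np.array([(px[0]-k["cx"])/k["fx"],(px[1]-k["cy"])/k["fy"],1.])
    return o+d*(z-o[2])/d[2]
def proj(k,p):
    c=k["world_to_cam"][:3,:3]@p+k["world_to_cam"][:3,3]
    return np.array([k["fx"]*c[0]/c[2]+k["cx"],k["fy"]*c[1]/c[2]+k["cy"]])
E
python3 - <<'E'
from h import *
S,T=manip.get_calibration("scene"),manip.get_calibration("top")
for n,z,a,b in(("head",.102,(359.2,220.1),(252.2,227.6)),("worn",.077,(358.7,221.5),(134.9,215.5)),("yellow?",.077,(417.4,177.7),(134.9,215.5)),("stud",.203,(216.4,359.9),(550.4,205.1)),("bottle",.075,(321.9,320.4),(393.5,182.5)),("spanner",.005,(266.2,296.5),(388.9,279.1)),("engine",0,(229.5,392.7),(506.8,232.3))):
    print(n,ray(S,a,z).round(4),ray(T,b,z).round(4))
E
```

```text
head [0.5516 0.2402 0.102 ] [0.5562 0.2381 0.102 ]
worn [0.5442 0.2508 0.077 ] [0.5899 0.4647 0.077 ]
yellow? [0.5853 0.4606 0.077 ] [0.5899 0.4647 0.077 ]
stud [ 0.5605 -0.2565  0.203 ] [ 0.5605 -0.2588  0.203 ]
bottle [ 0.636  -0.0197  0.075 ] [ 0.6444 -0.0251  0.075 ]
spanner [ 0.4687 -0.0282  0.005 ] [ 0.4693 -0.0166  0.005 ]
engine [ 0.559  -0.2596  0.    ] [ 0.5595 -0.2556  0.    ]
```

The scene view shows the head on the grey barrel with the dark plate at (358,225), the yellow look-alike at (417,185), and the engine with studs at (222,362). The bottle is at (323,325) and the spanner at (280,298). The top view agrees: head (253,233), engine (537,212), and head fins roughly along world x. Both cameras match to within about 5 mm. Next I'll look at the studs with the wrist camera.

```bash
python3 - <<'E'
from h import *
manip.move_ptp([.50,-.258,.42],[180,0,-10])
k=manip.get_calibration("wrist");im=manip.grab_frame("wrist");cv2.imwrite("pics/w1.png",im[:,:,::-1])
np.savez("w1.npz",im=im,**k);s=manip.sense();print(s["time_s"],s["tcp_pos"],s["eef_rot"],s["joints"].round(1))
T=k["world_to_cam"];print("cam",-T[:3,:3].T@T[:3,3],T[2,:3],k["fx"])
print(proj(k,np.array([.5605,-.2577,.203])))
for d in manip.mark_of("wrist","stud_tips"):print(d["p"],d["point"],ray(k,d["point"],.203))
E
```

```text
2.5667 [ 0.49956054 -0.25881489  0.41972622] [ 1.79989256e+02  2.82547045e-02 -1.00642061e+01] [ 21.   31.8   6.8  64.   -3.6  84.4 -73. ]
cam [ 0.57163151 -0.27142935  0.56235184] [-0.28365536  0.05040604 -0.95760058] 349.3794881594602
[303.06665932 146.60553613]
0.97 [301.3, 147.2] [ 0.5602458  -0.25586081  0.203     ]
```

View pics/w1.png

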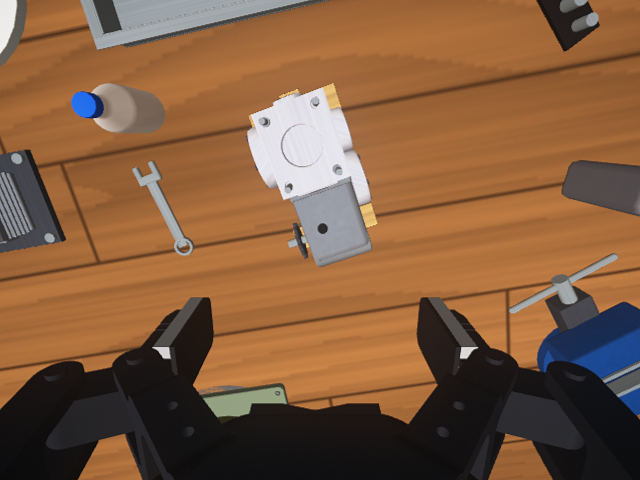

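The wrist view shows the four studs near (264,121), (316,101), (342,170) and (289,187), with the gearbox below at (335,220). I'll zoom in on the tips.

```bash
python3 - <<'E'
from h import *
d=np.load("w1.npz");im=d["im"][:,:,::-1]
c=cv2.resize(im[85:205,235:375],None,fx=5,fy=5,interpolation=cv2.INTER_CUBIC)
cv2.imwrite("pics/w1c.png",c)
E
```

```text
(no output)
```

View pics/w1c.png

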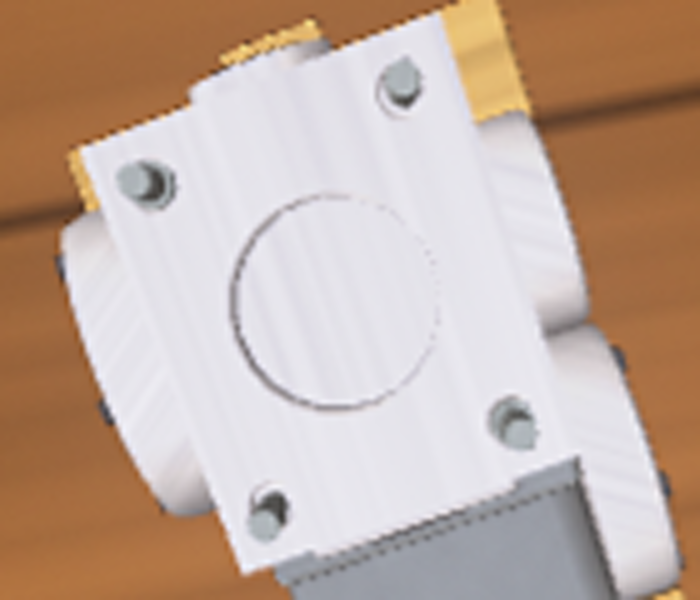

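The crop shows the tips (crop px) at about TL (140,181), TR (402,78), BL (266,518) and BR (517,428). The barrel-top corners are at (82,150), (441,13), (578,458) and (246,573). I'll fit the planar pose from these.

```bash
python3 - <<'E'
from h import *
from scipy.optimize import least_squares
k=np.load("w1.npz")
px=np.array([(140,181),(402,78),(266,518),(517,428),(82,150),(441,13),(246,573),(578,458)])/5-.4+[235,85]
ob=np.array([(36,28,203),(36,-28,203),(-36,28,203),(-36,-28,203),(48,40,173),(48,-40,173),(-48,40,173),(-48,-40,173)])/1000
def res(v,i):
    c,s=np.cos(v[2]),np.sin(v[2])
    return np.concatenate([proj(k,np.array([v[0]+c*o[0]-s*o[1],v[1]+s*o[0]+c*o[1],o[2]]))-p for o,p in zip(ob[i],px[i])])
for i in(range(4),range(4,8),range(8)):
    r=least_squares(res,[.56,-.257,0],args=(list(i),));print(r.x[:2].round(4),np.degrees(r.x[2]).round(2),r.fun.round(1))
E
```

```text
[ 0.5614 -0.2558] 9.46 [-1.3 -0.8  0.4 -0.8 -0.2  1.2  1.1  0.7]
[ 0.5604 -0.2557] 9.14 [-0.1 -0.2  0.   0.1 -0.6  0.4  0.7 -0.2]
[ 0.561  -0.2557] 9.26 [-1.2 -0.4  0.6 -0.2 -0.3  1.6  1.1  1.4 -0.3 -0.6 -0.1 -0.6 -0.5 -0.
  0.8 -0.8]
```

```bash
python3 - <<'E'
from h import *
manip.move_ptp([.49,.239,.36],[180,0,0])
k=manip.get_calibration("wrist");im=manip.grab_frame("wrist")
np.savez("w2.npz",im=im,**k);s=manip.sense();print(s["time_s"],s["tcp_pos"],s["eef_rot"],s["joints"].round(1))
for n,z in(("head_mid",.102),("worn_top",.077)):
  for d in manip.mark_of("wrist",n):print(n,d["p"],d["point"],ray(k,d["point"],z))
u,v=np.round(proj(k,np.array([.554,.239,.102]))).astype(int);print(u,v)
a,b=max(v-75,0),max(u-100,0);print(a,b)
cv2.imwrite("pics/w2c.png",cv2.resize(im[a:a+150,b:b+200,::-1],None,fx=4,fy=4,interpolation=cv2.INTER_CUBIC))
for p in([.56,.239,.1],[.5606,-.2562,.24]):
  for y in(-10,0,9):print(p,y,manip.solve_ik(p,[180,0,y]))
E
```

```text
4.4833 [0.49050762 0.23806446 0.36008772] [ 1.79985671e+02 -1.85143795e-02 -8.88735491e-02] [ -28.2   31.    -2.    77.     1.1   71.9 -120.4]
head_mid 0.62 [311.7, 145.9] [0.5498534  0.24138721 0.102     ]
worn_top 0.95 [120.4, 115.5] [0.58348678 0.46169707 0.077     ]
314 142
67 214
[0.56, 0.239, 0.1] -10 [ -26.03071639   53.00427022   -0.1878657    85.53778464    0.22662805
   41.45831556 -126.31360984]
[0.56, 0.239, 0.1] 0 [ -25.2249939    52.97736642   -1.88118794   85.50769762    2.26452334
   41.55200443 -118.0530273 ]
[0.56, 0.239, 0.1] 9 [ -24.49546864   52.96945115   -3.41330088   85.48042164    4.09948329
   41.67193516 -110.61712515]
[0.5606, -0.2562, 0.24] -10 [ 21.17568698  43.91586428   0.91075179  74.82210388  -0.72038696
  61.26755773 -77.8218996 ]
[0.5606, -0.2562, 0.24] 0 [ 22.21192436  43.88046939  -1.36828889  74.78051814   1.08070722
  61.35146474 -69.29258781]
[0.5606, -0.2562, 0.24] 9 [ 23.02682098  43.87277567  -3.15871905  74.74777606   2.49185879
  61.44573379 -61.44301187]
```

View pics/w2c.png

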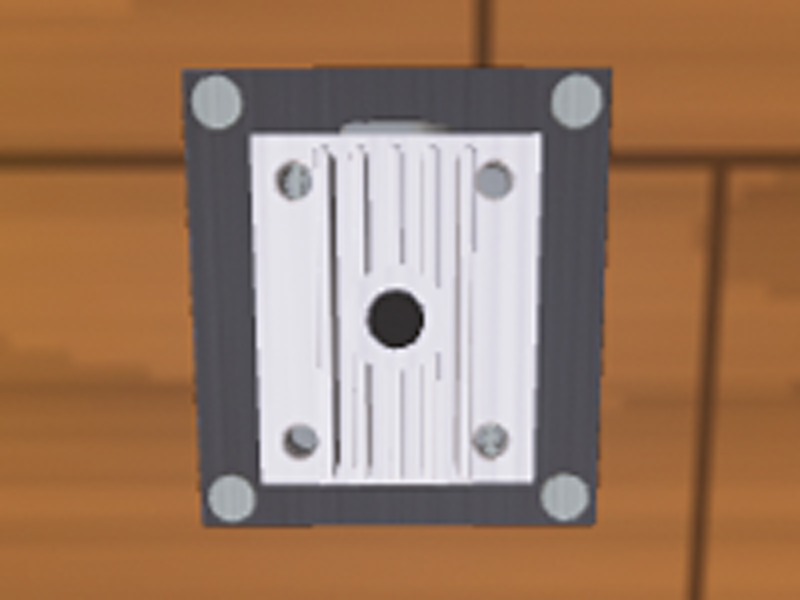

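The crop shows the head's plate corners at (249,134), (542,132), (261,484) and (534,483), and the holes at (293,181), (493,180), (300,440) and (490,440). I'll fit the pose and grasp if it looks sane.

```bash
python3 - <<'E'
from h import *
from scipy.optimize import least_squares
k=np.load("w2.npz")
px=np.array([(293,181),(493,180),(300,440),(490,440),(249,134),(542,132),(261,484),(534,483)])/4-.4+[214,67]
ob=np.array([(36,28,91),(36,-28,91),(-36,28,91),(-36,-28,91),(48,40,91),(48,-40,91),(-48,40,91),(-48,-40,91)])/1000
def res(v):
    c,s=np.cos(v[2]),np.sin(v[2])
    return np.concatenate([proj(k,np.array([v[0]+c*o[0]-s*o[1],v[1]+s*o[0]+c*o[1],o[2]]))-p for o,p in zip(ob,px)])
r=least_squares(res,[.554,.239,0]);x,y,w=r.x;w=np.degrees(w);print(x,y,w,r.fun.round(1))
assert abs(x-.554)<.01 and abs(y-.239)<.01 and abs(w)<8
np.save("head.npy",[x,y,w])
manip.move_ptp([x,y,.19],[180,0,w])
manip.line_to([x,y,.097],vel=.08)
print(manip.sense()["contact_force"])
manip.gripper_close(70)
s=manip.sense();print(s["time_s"],s["tcp_pos"],s["eef_rot"],s["contact_force"],s["gripper_width"],s["grasp_force"])
E
```

```text
0.5503691897773931 0.24065738087199048 0.10135098052729716 [ 0.1 -0.2  0.6 -0.2  0.1  0.4  0.5  0.2 -0.1  0.1 -0.6  0.2 -0.1 -0.3
 -0.5 -0.3]
[ 0.54367561 -0.36903863  1.23700027]
7.1333 [0.55047727 0.24037485 0.09738694] [ 1.79982843e+02 -1.62049338e-02  9.23856919e-02] [-1.5806841  -2.38635125  6.33141782] 0.038746984361633346 72.39914059638977
```

Grasped: width 39 mm, force 72 N. Now I'll pull straight up and raise clear.

```bash
python3 - <<'E'
from h import *
x,y,w=np.load("head.npy")
manip.line_to([x,y,.15],vel=.04)
s=manip.sense();print(s["contact_force"],s["gripper_width"],s["grasp_force"],s["eef_rot"])
manip.line_to([x,y,.33],vel=.15)
k=manip.get_calibration("wrist");im=manip.grab_frame("wrist");np.savez("w3.npz",im=im,**k)
s=manip.sense();print(s["time_s"],s["tcp_pos"],s["contact_force"],s["gripper_width"],s["grasp_force"])
p=s["tcp_pos"]+[0,0,.005]
print(proj(k,p),[(d["p"],d["point"]) for d in manip.mark_of("wrist","head_mid")])
cv2.imwrite("pics/w3.png",im[:,:,::-1])
E
```

```text
[-0.08701708  0.09574591 -3.450761  ] 0.03901236448855832 72.99037098884583 [1.79991172e+02 1.92103782e-02 9.87027987e-02]
10.0083 [0.55018673 0.24054772 0.32934085] [ 0.32211561  0.08859907 -3.43218033] 0.0387915342014372 73.00233006477356
[315.26879905 307.20131476] [(0.89, [313.1, 306.5])]
```

View pics/w3.png

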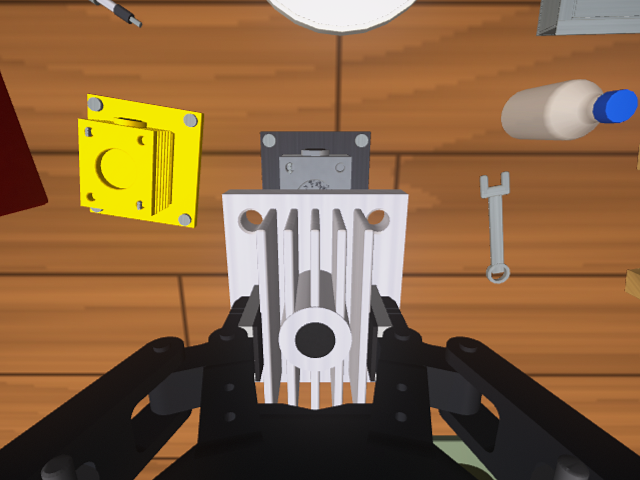

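The head hangs clear in the fingers: front holes at (252,220) and (377,220), plate front corners at (223,192) and (407,194), rear edge row 382. I'll compare these with the nominal grasp geometry, and carry it to a high hover over the engine.

```bash
python3 - <<'E'
from h import *
k=np.load("w3.npz");p=np.array([.55019,.24055,.32934])
for o in((.036,.028,-.006),(.036,-.028,-.006),(.048,.04,-.006),(.048,-.04,-.006),(.048,.04,-.02),(-.048,.04,-.006),(-.048,-.04,-.006)):print(o,proj(k,p+o).round(1))
w=9.2
manip.line_to([.52,.06,.33],attitude=[180,0,w],vel=.25)
manip.line_to([.5607,-.2560,.31],attitude=[180,0,w],vel=.2)
s=manip.sense();print(s["time_s"],s["tcp_pos"],s["eef_rot"],s["gripper_width"],s["contact_force"])
k=manip.get_calibration("wrist");im=manip.grab_frame("wrist");np.savez("w4.npz",im=im,**k)
a=im[170:400,200:430]
t=manip.grab_frame("top");np.savez("t4.npz",im=t)
cv2.imwrite("pics/w4.png",np.hstack([cv2.resize(im[100:300,220:420,::-1],(400,400)),cv2.resize(t[150:250,490:590,::-1],(400,400),interpolation=cv2.INTER_CUBIC)]))
E
```

```text
(0.036, 0.028, -0.006) [251.4 221.2]
(0.036, -0.028, -0.006) [379.2 221.2]
(0.048, 0.04, -0.006) [221.9 193.9]
(0.048, -0.04, -0.006) [408.7 194. ]
(0.048, 0.04, -0.02) [229.5 188.9]
(-0.048, 0.04, -0.006) [236.3 381.9]
(-0.048, -0.04, -0.006) [393.9 382. ]
12.6917 [ 0.56085133 -0.25514146  0.31020073] [-1.79988357e+02 -1.56501718e-02  9.26227176e+00] 0.038618667940190046 [ 0.13279925  0.65722032 -3.79095939]
```

View pics/w4.png

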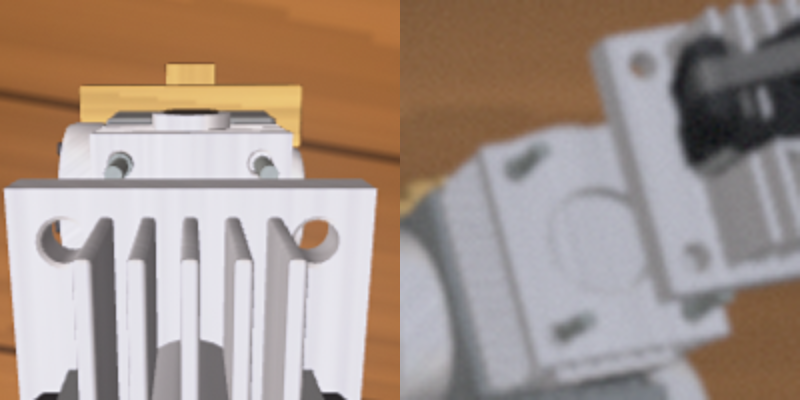

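The wrist half shows the front studs, with bases at crop (120,163) and (262,160) and tips at about (114,172) and (267,173). The top half shows the head still short in image terms because it is higher. I'll check these against the predictions.

```bash
python3 - <<'E'
from h import *
from scipy.optimize import least_squares
k=np.load("w4.npz");T=manip.get_calibration("top")
w=np.radians(9.2);R=np.array([[np.cos(w),-np.sin(w),0],[np.sin(w),np.cos(w),0],[0,0,1]])
e=np.array([.5607,-.2557,0])
for o in((.036,.028,.203),(.036,-.028,.203),(.036,.028,.173),(.036,-.028,.173)):
    print("wrist crop",o,((proj(k,e+R@o)-[220,100])*2).round(1))
for o in((.036,.028,.203),(-.036,.028,.203),(-.036,-.028,.203),(.048,.04,.173),(-.048,.04,.173),(-.048,-.04,.173)):
    print("top crop",o,((proj(T,e+R@o)-[490,150])*4).round(1))
h=np.array([.56085,-.25514,.3102])
for o in((.036,.028,-.006),(-.036,.028,-.006),(.048,.04,-.006),(-.048,.04,-.006)):
    print("head top crop",o,((proj(T,h+R@o)-[490,150])*4).round(1))
E
```

```text
wrist crop (0.036, 0.028, 0.203) [113.5 174.8]
wrist crop (0.036, -0.028, 0.203) [269.9 174.8]
wrist crop (0.036, 0.028, 0.173) [121.3 163.6]
wrist crop (0.036, -0.028, 0.173) [261.7 163.5]
top crop (0.036, 0.028, 0.203) [142.9 147.6]
top crop (-0.036, 0.028, 0.203) [188.5 318.2]
top crop (-0.036, -0.028, 0.203) [326.  293.6]
top crop (0.048, 0.04, 0.173) [ 81.7 146.8]
top crop (-0.048, 0.04, 0.173) [139.2 367. ]
top crop (-0.048, -0.04, 0.173) [329.4 332.9]
head top crop (0.036, 0.028, -0.006) [245.1  63.1]
head top crop (-0.036, 0.028, -0.006) [298.9 255.5]
head top crop (0.048, 0.04, -0.006) [203.5  37.5]
head top crop (-0.048, 0.04, -0.006) [274.4 294.4]
```

All predictions agree within about 1–2 mm. Descending to a 16 mm gap above the tips.

```bash
python3 - <<'E'
from h import *
g=np.array([.5607,-.2558,.2395])
manip.line_to(g+[0,0,.03],attitude=[180,0,9.2],vel=.1)
manip.line_to(g,attitude=[180,0,9.2],vel=.04);manip.hold(.4)
s=manip.sense();print(s["time_s"],s["tcp_pos"],s["eef_rot"])
manip.line_to(2*g-s["tcp_pos"],attitude=[180,0,9.2],vel=.01);manip.hold(.5)
s=manip.sense();print(s["time_s"],s["tcp_pos"],s["eef_rot"],s["gripper_width"],s["grasp_force"],s["contact_force"])
im=manip.grab_frame("scene");t=manip.grab_frame("top");w=manip.grab_frame("wrist")
f=lambda i,r,c:cv2.resize(i[r:r+100,c:c+100,::-1],(400,400),interpolation=cv2.INTER_CUBIC)
cv2.imwrite("pics/f.png",np.hstack([f(im,310,170),f(t,150,490)]))
k=manip.get_calibration("scene");p=s["tcp_pos"]
for c in("scene","top"):
    k=manip.get_calibration(c);print(c,proj(k,p+[0,0,.005]),proj(k,np.array([.5607,-.2557,.203])))
    for n in("head_mid","stud_tips"):print(n,[(d["p"],d["point"]) for d in manip.mark_of(c,n)])
E
```

```text
14.65 [ 0.56071886 -0.2557985   0.23957717] [ 1.79997411e+02 -5.63682649e-03  9.20039401e+00]
15.4 [ 0.56069749 -0.25582984  0.23942108] [ 1.79998284e+02 -1.49510463e-03  9.20038859e+00] 0.03892498051036537 73.0405068397522 [-0.53537606 -0.39186953 -3.67226058]
scene [213.1886309  351.87110288] [216.77339664 359.66867988]
head_mid [(0.94, [215.5, 351.3])]
stud_tips [(0.43, [354.1, 226.7])]
top [559.61012149 197.88810428] [548.43793345 204.99673794]
head_mid [(0.93, [561.9, 193.8])]
stud_tips []
```

View pics/f.png

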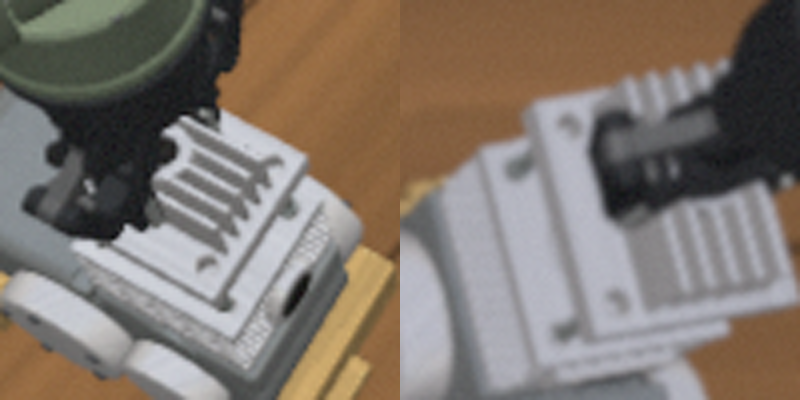

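The scene and top crops show the level head just above the studs, aligned with the barrel, with holes at top crop (168,125) and (217,300). The vertical force is unchanged, so there is no contact. One numeric check, then I'll hand in.

```bash
python3 - <<'E'
from h import *
T=manip.get_calibration("top");w=np.radians(9.2);R=np.array([[np.cos(w),-np.sin(w),0],[np.sin(w),np.cos(w),0],[0,0,1]])
a=np.array([((proj(T,np.array([.5607,-.2557,.2334])+R@np.array(o))-[490,150])*4) for o in((.036,.028,0),(-.036,.028,0))])
d=a-[(168,125),(217,300)];print(a.round(1),d.round(1))
if np.abs(d.mean(0)).max()<7: print(manip.hand_in())
E
```

```text
[[171.4 124.5]
 [219.2 301.1]] [[ 3.4 -0.5]
 [ 2.2  1.1]]
the job is handed in; nothing more can be done
None
```

The head came off the worn barrel and is held in the gripper over the engine, about 16 mm above the stud tips, with its holes lined up to within about 2 mm and no sign of contact. The arm never went near the bottle or spanner. I've handed the job in, at about 15.5 s on the robot's clock; no verdict came back.

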